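# Cull the rail cups with spoiled hooks and hang a sound one

### The job

The hanging stand is to get one more steel cup. Check the hooks of the four cups on the worktop: stand the two whose hook is bent out of shape upright in the low wooden crate, and hang one of the two sound ones by its hook on the upper bar, facing the robot like the cup that already hangs there; leave the other sound one standing where it is as a spare. Push the two hanging cups along the bar, close together and up against the post at the coffee grinder's end, and leave everything else where it stands.

Things in the scene. Friction and masses are not known exactly. Their poses are not given: they have to be found in the camera images.
- cup_a: Sound rail cup: open steel box 50 (x) by 52 (y) by 90 mm high, walls 3, about 180 g. Origin: centre of its underside, z up, +x to its back. A strap 44 wide, 3 thick runs up the back (x 25 to 28) and turns back into a hook: flat top x 25 to 49, underside z 112, top z 115; lip x 46 to 49 down to z 98; open below, 18 mm clear inside. Standing; it or cup_b is hung.
- cup_b: Second sound rail cup, same as cup_a in every way. Either of the two is to be hung, the other left where it stands.
- cup_c: Spoiled rail cup, same box, frame and strap as cup_a, but its hook is bent the wrong way: forward over the cup's mouth (x 28 to -7 mm, z 102 to 120 mm), so nothing sticks out at the back beyond x = 28 mm. To be culled.
- cup_d: Spoiled rail cup, same box, frame and strap as cup_a (115 mm high), but its hook is squashed shut: the lip pressed against the strap, only 7 mm deep in all (x 25 to 32 mm), no gap. To be culled.
- cup_a_hook (a point): Point inside the hook of cup_a where the rail's axis comes to lie when it hangs: midway between strap and lip, 5 mm under the top, at (37, 0, 107) mm in the cup's frame.
- cup_b_hook (a point): The same point of cup_b.
- cup_e: Sound rail cup, same as cup_a, loose, already hanging on the stand's upper bar somewhere along it. To be slid along to the grinder's end, ahead of or behind the new one.
- cup_e_hook (a point): The same point of cup_e.
- stand: Hanging stand, fixed: two round steel bars, diameter 10 mm, along its y at x = 0, axes at z = 180 and 105 mm, between posts of diameter 16 and 196 mm high at y = -170 and +170 mm. Feet 8 mm high, x -55 to 95, at the posts. Origin: on the worktop midway under the bars; -x is the robot's side. A cup hung on the upper bar has its underside at z = 73 and leans back up to 6 degrees onto the lower bar.
- rail_home (a point): On the upper bar's axis where it meets the inner face of the post at the coffee grinder's end: (0, 162, 180) mm in the stand's frame. Hung cups slide towards it along the bars when pushed on the side, close to the rail, with a few N.
- crate: Low open crate of light wood, fixed: 220 (x) by 135 (y) by 55 mm high outside, walls and floor 6 mm thick. Origin: centre of its underside.
- grinder: Black coffee grinder with glass hopper, fixed, beyond the stand's +y end: foot 210 (x) by 125 (y) mm, 372 mm high. Origin: about the centre of its underside. Not to be run into.
- jam_jar: Amber glass jar, 60 mm in diameter, 85 mm high, loose, standing among the cups. Origin: centre of its underside. Leave alone.
- pinch_pot: Small white ceramic pot, 60 mm in diameter, 45 mm high, loose. Origin: centre of its underside. Leave alone.
- oil_bottle: Green glass oil bottle, 64 mm in diameter, 245 mm high, loose. Origin: centre of its underside. Leave alone.
- pepper_mill: Dark wooden pepper mill, 58 mm in diameter, 188 mm high, loose. Origin: centre of its underside. Leave alone.
- honey_jar: Amber glass jar, 70 mm in diameter, 100 mm high, loose. Origin: centre of its underside. Leave alone.
- bowl: White ceramic bowl, 110 mm in diameter, 50 mm high, loose. Origin: centre of its underside. Leave alone.

How it is judged (in metres and radians):
At the end, for the whole second after the job is handed in: Spoiled cups upright on the crate's floor. Cup_e and one of cup_a, cup_b hang by the hook on the upper bar, bodies on the robot's side, upright and square within 0.2 rad, at the grinder's end with at most 20 mm free in all between post and cups; the other within 30 mm of its start. All at rest (x of cup_e_hook in the frame of stand between -0.008 and 0.008 m and z of cup_e_hook in the frame of stand between 0.172 and 0.188 m and x of cup_e in the frame of stand below -0.02 m and y of cup_e in the frame of stand between 0.064 and 0.15 m and angle between each of cup_e, cup_c, cup_d's own z axis and vertical below 0.2 rad and angle between the x axis of cup_e and the x axis of stand, either way round below 0.2 rad and linear speed of each of cup_e, cup_c, cup_d below 0.02 m/s and angular speed of each of cup_e, cup_c, cup_d below 0.2 rad/s and x of cup_c in the frame of crate between -0.085 and 0.085 m and y of cup_c in the frame of crate between -0.042 and 0.042 m and z of cup_c in the frame of crate between 0 and 0.015 m and x of cup_d in the frame of crate between -0.085 and 0.085 m and y of cup_d in the frame of crate between -0.042 and 0.042 m and z of cup_d in the frame of crate between 0 and 0.015 m and ((x of cup_a_hook in the frame of stand between -0.008 and 0.008 m and z of cup_a_hook in the frame of stand between 0.172 and 0.188 m and x of cup_a in the frame of stand below -0.02 m and y of cup_a in the frame of stand between 0.064 and 0.15 m and angle between each of cup_a, cup_b's own z axis and vertical below 0.2 rad and angle between the x axis of cup_a and the x axis of stand, either way round below 0.2 rad and linear speed of each of cup_a, cup_b below 0.02 m/s and angular speed of each of cup_a, cup_b below 0.2 rad/s and distance of cup_b from where it was at the start of the episode below 0.03 m) or (x of cup_b_hook in the frame of stand between -0.008 and 0.008 m and z of cup_b_hook in the frame of stand between 0.172 and 0.188 m and x of cup_b in the frame of stand below -0.02 m and y of cup_b in the frame of stand between 0.064 and 0.15 m and angle between each of cup_b, cup_a's own z axis and vertical below 0.2 rad and angle between the x axis of cup_b and the x axis of stand, either way round below 0.2 rad and linear speed of each of cup_b, cup_a below 0.02 m/s and angular speed of each of cup_b, cup_a below 0.2 rad/s and distance of cup_a from where it was at the start of the episode below 0.03 m))); the robot touches nothing.
It fails at once if a jar, pot, bottle, mill or bowl moved more than 30 mm or tipped over (distance of any of jam_jar, pinch_pot, oil_bottle, pepper_mill, honey_jar, bowl from where it was at the start of the episode above 0.03 m or angle between any of jam_jar, pinch_pot, oil_bottle, pepper_mill, honey_jar, bowl's own z axis and vertical above 0.5 rad).
It fails at once if the robot runs hard into the coffee grinder (over 20 N) (contact force between the arm and grinder above 20 N).
It also fails if it takes over 72 s, if anything falls off the work surface, if the arm or the gripper's body presses on something with over 40 N, if the wrist force passes 120 N, or if a joint passes its speed limit or range.

### The arm

A 6-joint arm with a two-finger parallel gripper is mounted at the origin on the work surface. World frame = base frame: x ahead of the robot, y to its left, z up, the work surface at z = 0. Lengths are in m, angles in degrees, forces in N, time in s.
With the tool pointing down it reaches from about 0.25 to 0.725 m from the base axis. Payload 9.7 kg.
Tool frame: the origin (TCP) lies between the finger pads; the fingertips stand 19 mm ahead of it and the grasp point (between the pads) is the TCP; z points along the fingers, y is the line along which they close (so a half turn about z gives the same grasp; the last joint's range is limited). The gripper opens to 85 mm and grips with 20 to 120 N. Pads are 22 mm wide; open, the fingers measure 114 mm over their backs; the gripper's body (76 mm by 85 mm) begins 54 mm behind the grasp point. The pads swing forward as they close: fully open they stand 13 mm farther back than shut.
Start: joints at [66.463, 4.979, 10.078, 95.1, 0, 90], TCP at [0.22, 0.504, 0.25] pointing down, gripper open.
Joint ranges: [-179.16, 179.16], [-48.56, 103.87], [-65.8, 70.77], [-126.05, 130.52], [-82.76, 87.17], [-180, 180]. Speed limits (degrees/s): [127.2, 127.2, 147.25, 180, 180, 180].

### API

Orientations are given as [roll, pitch, yaw] about the fixed x, y, z axes, in that order (R = Rz(yaw) Ry(pitch) Rx(roll)).
In Python, from workcell import bot gives the robot as it stands. The module is installed in compiled form; this text tells all that it offers.
- The arm moves only by the shell command python3 -m crank 'ROWS' [OPENING] [FORCE]. ROWS is JSON, a list that holds one entry, the list of rows, each a list of 6 numbers: the shift along the world's x, y, z as a fraction of full scale, then the turn, a rotation vector about the world's x, y, z as a fraction of full scale. In form: [[[x, y, z, wx, wy, wz], ...]]. A call has 1 to 20 rows; each row shifts and turns the commanded pose from where the row before left it; what a row does not reach is not made up. Full scale, the value 1, is 20 mm for a shift and 0.12 rad for a turn. A row lasts 1/12 s, in which the tool goes at most 41.7 mm and 7.16 degrees, less where a joint would pass 70% of its speed; a pose out of reach is approached as far as the arm can. A call with a number of a shift or a turn outside -1 to 1 is refused whole. A call with a gripper value outside its range is refused whole. OPENING is the opening, from 0 (shut) to 1 (fully open), set as the call begins (- or left out, the last holds). The fingers move at their own pace and stop on an object; FORCE is the grip in N (left out, the last holds). Time passes only in rows, so rows that do not move let the fingers close. It gives the time, the measured TCP pose, the force, the opening and the grip force at its end, in the units of the state.
- bot.get_obs(): the state, without advancing time (a new reading comes with each control period).
- bot.camera(name): name is "scene" or "side" or "wrist"; returns the picture (480x640x3 uint8, red, green, blue); there is no depth.
- bot.camera_model(name): a dict with "vertical_fov" (degrees; the focal length in pixels is half the picture's height over the tangent of half this angle, whatever the lens; pixels are square), "cx", "cy" (the principal point, pixels), "R" (3x3) and "t" (3): a world point X has camera coordinates R X + t. Camera axes: x right, y down, z forward; pixel columns grow to the right and rows downward; lengths in m; the calibration is good to about 2 mm. A picture is of the moment at which its call begins: read the wrist's pose just before it. camera_model takes no time and is no camera call; for the wrist camera it gives the pose at the moment of the call.
- bot.job_done(): hands the job in; it is judged then, once.
The state is a dict: "time": time; "q": joint angles; "qd": joint speeds; "joint_efforts": joint torques, N m; "ee_pos": TCP position; "tcp_rot": TCP orientation; "wrist_force": force on the tool from outside, world axes, zero at the start; "torque": the same for the moment, N m; "opening": finger opening in m; "grasp_force": force on a finger pad.
Only numpy, scipy, OpenCV 4.12 (cv2) and the standard library are available. Lean on these libraries where they do the work, as an engineer would, in place of code of your own. Each camera call takes 0.05 s, during which the arm holds its last target. There are 200 camera calls.

## Working session

There is one attempt and no reset: what is moved stays moved. The work goes in short steps, Python scripts to look and compute and a shell command to move; the robot and the scene stay as the last step left them, time stands still between calls to the robot, and variables do not carry over. Pictures are saved under pics/ and viewed, at most 10 in all, crops included, and the job is handed in when it is done.

```bash
mkdir -p pics; cat > h.py <<'E'
import numpy as np, cv2
from workcell import bot
def snap(n,f):
    m=bot.camera_model(n); im=bot.camera(n); cv2.imwrite(f'pics/{f}.png',im[:,:,::-1]); np.save(f'pics/{f}.npy',np.array([m],dtype=object)); return im,m
def load(f): return np.load(f'pics/{f}.npy',allow_pickle=True)[0]
def ray(m,u,v):
    f=240/np.tan(np.radians(m['vertical_fov']/2)); R=np.array(m['R']);t=np.array(m['t'])
    d=R.T@np.array([(u-m['cx'])/f,(v-m['cy'])/f,1]); return -R.T@t,d
def onz(m,u,v,z):
    o,d=ray(m,u,v); return o+d*(z-o[2])/d[2]
def proj(m,X):
    f=240/np.tan(np.radians(m['vertical_fov']/2)); c=np.array(m['R'])@np.array(X)+np.array(m['t'])
    return np.array([m['cx']+f*c[0]/c[2],m['cy']+f*c[1]/c[2]])
def tri(m1,p1,m2,p2):
    o1,d1=ray(m1,*p1);o2,d2=ray(m2,*p2)
    d1/=np.linalg.norm(d1);d2/=np.linalg.norm(d2)
    s=np.linalg.lstsq(np.array([d1,-d2]).T,o2-o1,rcond=None)[0]
    a=o1+s[0]*d1;b=o2+s[1]*d2; return (a+b)/2,np.linalg.norm(a-b)
E
python3 - <<'E'
from h import *
for n in('scene','side','wrist'):
    im,m=snap(n,n+'0'); print(n,m)
print(bot.get_obs())
E
```

```text
scene {'vertical_fov': 51.41850205480275, 'cx': 321.24592132670836, 'cy': 236.05061536337985, 'R': array([[ 0.3760913 ,  0.92657388, -0.00402311],
       [ 0.77030144, -0.31506836, -0.55440745],
       [-0.51496702,  0.20540881, -0.83223566]]), 't': array([-0.29112217, -0.31327546,  1.77366507])}
side {'vertical_fov': 52.790240836897304, 'cx': 322.58830937523044, 'cy': 235.9468434137404, 'R': array([[ 0.88238601, -0.47034858,  0.0129286 ],
       [-0.2900453 , -0.56535724, -0.77216897],
       [ 0.37049786,  0.67760121, -0.63528571]]), 't': array([-0.45351052,  0.31506836,  0.93015198])}
wrist {'vertical_fov': 63.95429415789867, 'cx': 311.2362375757821, 'cy': 237.02689814006695, 'R': array([[ 0.39907643,  0.9169151 , -0.00216716],
       [ 0.86627404, -0.37625877,  0.32863144],
       [ 0.30051172, -0.13302641, -0.94445576]]), 't': array([-0.5501553 , -0.04260807,  0.38167864])}
{'time': 0.15, 'q': array([ 6.64616285e+01,  5.00333443e+00,  1.00452797e+01,  9.50992165e+01,
       -4.34654122e-04,  9.00009485e+01]), 'qd': array([ 0.05026759, -0.01969033,  0.11946254,  0.04422222,  0.00548317,
        0.07427718]), 'joint_efforts': array([ 1.10570476e-03, -5.20763898e+01,  4.65043223e+01,  1.38413135e-02,
        4.65317044e-06,  2.33398474e-06]), 'ee_pos': array([0.21959099, 0.50409615, 0.24975453]), 'tcp_rot': array([-1.79942729e+02,  4.35602013e-04,  1.56460680e+02]), 'wrist_force': array([ 0.12842122, -0.01530659,  0.05387875]), 'torque': array([-0.01750131,  0.04207588, -0.0501672 ]), 'grasp_force': 0.0, 'opening': 0.08528627548945161}
```

View pics/scene0.png

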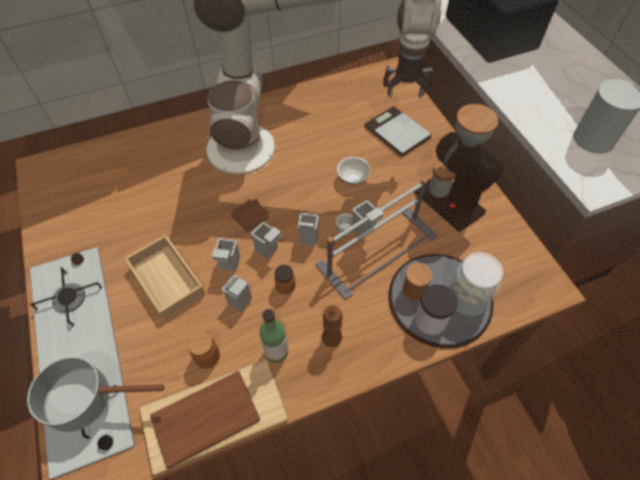

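View pics/side0.png

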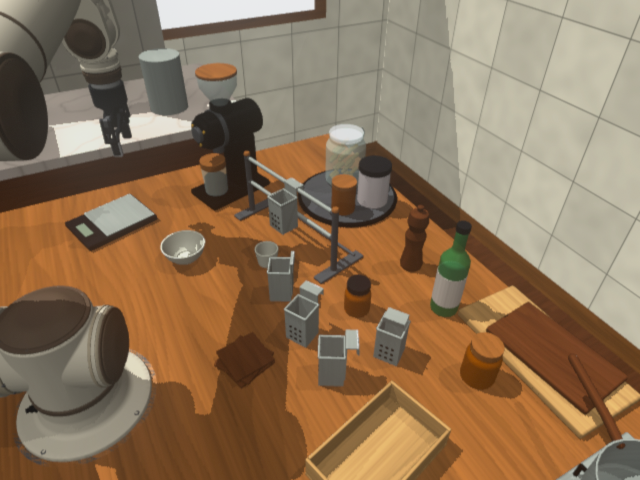

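Scene: cups at px (226,254), (265,239), (308,228), (236,291); hung cup at (365,215); crate at (163,275); grinder at (465,175). In the side view the cups are at (280,277), (302,318), (332,360) and (391,340). I'll enlarge both.

```bash
python3 - <<'E'
from h import *
a=cv2.imread('pics/side0.png')[230:400,240:440]; b=cv2.imread('pics/scene0.png')[180:320,120:450]
cv2.imwrite('pics/c1.png',cv2.resize(a,(700,595),interpolation=cv2.INTER_CUBIC))
cv2.imwrite('pics/c2.png',cv2.resize(b,(792,336),interpolation=cv2.INTER_CUBIC))
E
```

```text
(no output)
```

View pics/c1.png

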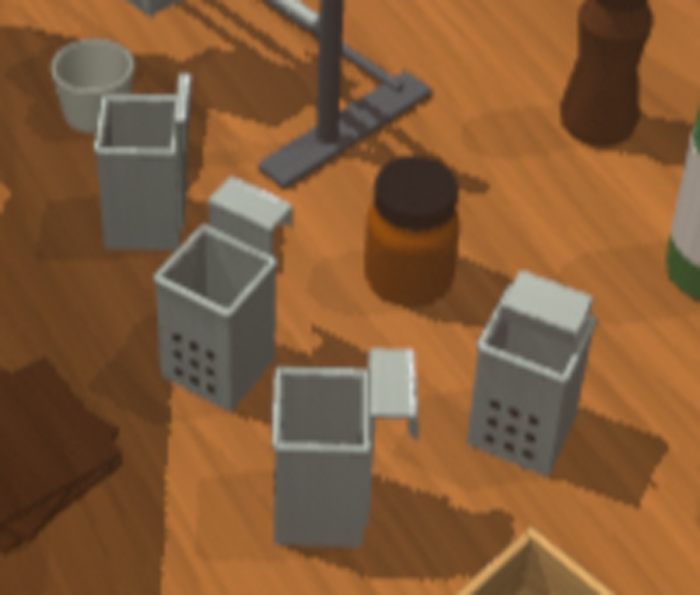

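View pics/c2.png

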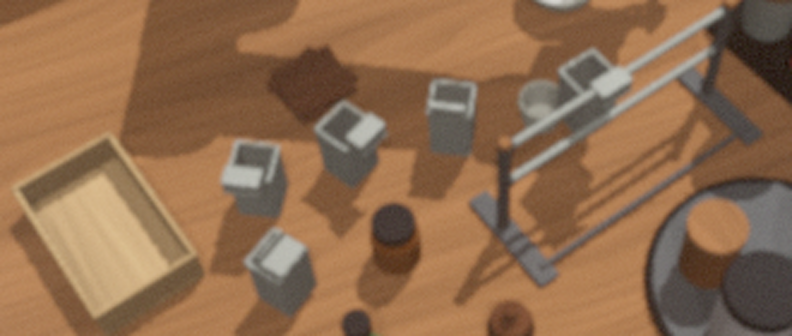

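D at side (280,277) is the squashed one (cup_d), and S at (391,340) has its hook bent forward (cup_c). Q at (302,318) and R at (332,360) are sound. The holed face is the front. Next I'll measure them.

```bash
cat > m.py <<'E'
from h import *
ms=load('side0');mc=load('scene0')
S=lambda p:(p[0]/3.5+240-.36,p[1]/3.5+230-.36)
C=lambda p:(p[0]/2.4+120-.3,p[1]/2.4+180-.3)
r={'D':[(102,97),(178,97),(178,152),(97,150)],'Q':[(157,275),(208,230),(274,264),(218,308)],'R':[(275,370),(368,370),(369,447),(274,445)],'S':[(480,343),(571,375),(595,318)]}
for k,v in r.items():
    P=np.array([onz(ms,*S(p),.09)[:2] for p in v])
    print(k,P.round(3).tolist(),np.linalg.norm(np.diff(P,axis=0),axis=1).round(3),'ctr',(P.mean(0) if len(P)==4 else (P[0]+P[2])/2).round(3))
b={'D':[(105,247),(180,247)],'Q':[(163,370),(231,405)],'R':[(277,543),(360,545)],'S':[(470,442),(549,470)]}
for k,v in b.items(): print(k,'bot',[onz(ms,*S(p),0)[:2].round(3).tolist() for p in v])
# scene view rims
r={'D':[(430,83),(477,84),(472,118),(428,112)],'Q':[(315,127),(344,102),(385,122),(350,150)],'R':[(232,143),(282,145),(275,190),(225,185)],'S':[(276,230),(311,258),(286,285),(247,262)]}
for k,v in r.items():
    P=np.array([onz(mc,*C(p),.09)[:2] for p in v]); print(k,'scene',P.round(3).tolist(),P.mean(0).round(3))
# stand: post tops side / scene
for n,a,bb in(('near',(334,210),C((504,142))),('far',(247,154),C((728,10)))):
    print(n,tri(ms,a,mc,bb), onz(ms,*a,.196).round(3), onz(mc,*bb,.196).round(3))
# hook flat top of Q,R at z=.115
for k,v in {'Q':[(210,197),(231,178),(292,210),(275,230)],'R':[(369,350),(413,349),(417,415),(371,413)],'S':[(518,273),(592,296),(580,331),(501,308)]}.items():
    print(k,'hooktop',[onz(ms,*S(p),.115)[:2].round(3).tolist() for p in v])
cr=[(13,188),(110,135),(197,255),(100,318)]
print('crate',[onz(mc,*C(p),.055)[:2].round(3).tolist() for p in cr])
# loose things: base/top centres
for n,p,z in(('jar',C((392,218)),.085),('pot',C((541,95)),.045),('bowl',(353,167),.05),('mill',(333,312),.18),('bottle',(268,316),.24),('honey',(205,346),.1)): print(n,onz(mc,*p,z).round(3))
for n,p,z in(('jar',S((415,175)),.085),('pot',S((93,62)),.045),('bowl',(183,243),.05)): print(n,onz(ms,*p,z).round(3))
# hung cup: rim
print('grinder foot side',onz(ms,196,195,.02),onz(mc,484,210,.02),onz(mc,425,200,.02))
E
python3 m.py
python3 - <<'E'
import cv2
a=cv2.imread('pics/side0.png')[140:290,190:390]; cv2.imwrite('pics/c3.png',cv2.resize(a,(800,600),interpolation=cv2.INTER_CUBIC))
E
```

```text
D [[0.437, 0.123], [0.482, 0.1], [0.459, 0.052], [0.414, 0.078]] [0.05  0.052 0.052] ctr [0.448 0.088]
Q [[0.404, -0.037], [0.447, -0.018], [0.469, -0.061], [0.425, -0.076]] [0.047 0.049 0.047] ctr [ 0.436 -0.048]
R [[0.433, -0.131], [0.479, -0.155], [0.454, -0.2], [0.409, -0.176]] [0.052 0.052 0.051] ctr [ 0.444 -0.166]
S [[0.545, -0.168], [0.578, -0.21], [0.614, -0.183]] [0.054 0.046] ctr [ 0.58  -0.175]
D bot [[0.414, 0.078], [0.459, 0.055]]
Q bot [[0.405, -0.035], [0.431, -0.079]]
R bot [[0.411, -0.177], [0.452, -0.2]]
S bot [[0.546, -0.169], [0.577, -0.208]]
D scene [[0.416, 0.073], [0.44, 0.127], [0.486, 0.102], [0.457, 0.055]] [0.45  0.089]
Q scene [[0.425, -0.081], [0.403, -0.036], [0.451, 0.001], [0.473, -0.052]] [ 0.438 -0.042]
R scene [[0.41, -0.181], [0.435, -0.126], [0.493, -0.152], [0.464, -0.205]] [ 0.451 -0.166]
S scene [[0.546, -0.166], [0.596, -0.14], [0.618, -0.176], [0.573, -0.209]] [ 0.583 -0.173]
near (array([0.59305799, 0.09863933, 0.18926341]), np.float64(7.13124328578185e-05)) [0.588 0.091 0.196] [0.597 0.097 0.196]
far (array([0.51265036, 0.42660328, 0.1835567 ]), np.float64(0.007019931108911486)) [0.505 0.412 0.196] [0.524 0.417 0.196]
Q hooktop [[0.449, -0.016], [0.468, -0.007], [0.488, -0.048], [0.471, -0.057]]
R hooktop [[0.475, -0.161], [0.497, -0.171], [0.476, -0.21], [0.455, -0.198]]
S hooktop [[0.579, -0.151], [0.607, -0.185], [0.586, -0.203], [0.556, -0.169]]
crate [[0.347, -0.445], [0.315, -0.319], [0.522, -0.261], [0.559, -0.384]]
jar [ 0.579 -0.036  0.085]
pot [0.457 0.209 0.045]
bowl [0.275 0.317 0.05 ]
mill [0.789 0.026 0.18 ]
bottle [ 0.767 -0.129  0.24 ]
honey [ 0.719 -0.294  0.1  ]
jar [ 0.586 -0.031  0.085]
pot [0.463 0.207 0.045]
bowl [0.282 0.313 0.05 ]
grinder foot side [0.38163421 0.54842602 0.02      ] [0.57555935 0.64180718 0.02      ] [0.46859499 0.48703493 0.02      ]
```

View pics/c3.png

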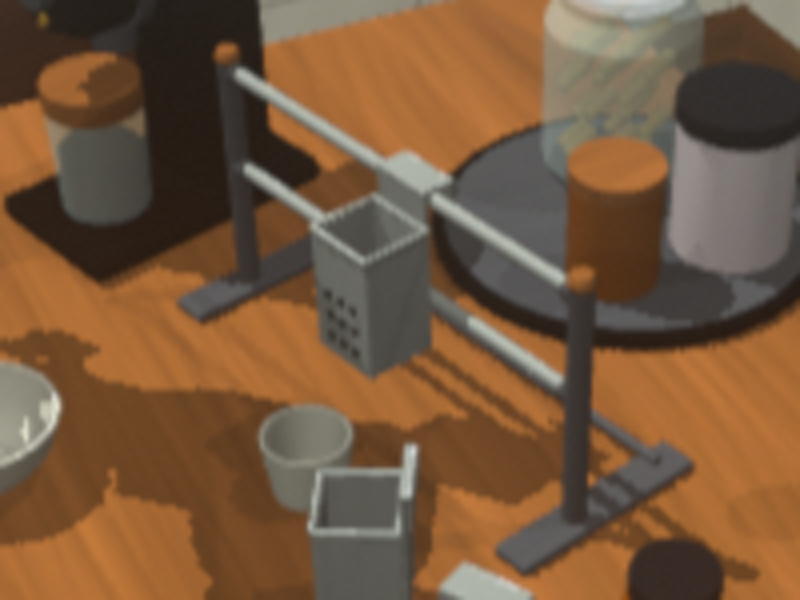

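```bash
cat > bar.py <<'E'
from h import *
ms=load('side0');mc=load('scene0')
T=lambda p:(p[0]/4+190-.37,p[1]/4+140-.37)
C=lambda p:(p[0]/2.4+120-.3,p[1]/2.4+180-.3)
def pl(m,a,b):
    o,d1=ray(m,*a);_,d2=ray(m,*b);n=np.cross(d1,d2);n/=np.linalg.norm(n);return n,n@o
for nm,s,c in(('up',((245,77),(560,282)),((720,15),(514,140))),('low',((250,171),(555,380)),((713,52),(512,178)))):
    n1,k1=pl(ms,*map(T,s));n2,k2=pl(mc,*map(C,c))
    d=np.cross(n1,n2);d/=np.linalg.norm(d)*np.sign(d[1])
    for y in(.1,.26,.42):
        p=np.linalg.solve(np.array([n1,n2,[0,1,0]]),[k1,k2,y]);print(nm,p.round(4))
    print(d.round(4), 'yaw',np.degrees(np.arctan2(-d[0],d[1])))
    z=.18 if nm=='up' else .105
    for q in s: print(' side@z',onz(ms,*T(q),z).round(4))
    for q in c: print(' scene@z',onz(mc,*C(q),z).round(4))
print('postbase',onz(ms,*T((575,518)),.008),onz(ms,*T((249,278)),.008))
print('E rim',[onz(ms,*T(p),.163)[:2].round(3).tolist() for p in((312,228),(372,263),(428,232),(376,197))])
print('E hooktop',[onz(ms,*T(p),.188)[:2].round(3).tolist() for p in((383,163),(407,150),(452,178),(430,194))])
print('foot near',[onz(ms,*T(p),.008)[:2].round(3).tolist() for p in((497,548),(525,568),(690,462),(668,445))])
E
python3 bar.py; python3 -m crank '[[[0.5,-0.94,0,0,0,-0.48],[0.5,-0.94,0,0,0,-0.48],[0.5,-0.94,0,0,0,-0.48],[0.5,-0.94,0,0,0,-0.48],[0.5,-0.94,0,0,0,-0.48],[0.5,-0.94,0,0,0,-0.48],[0.5,-0.94,0,0,0,-0.48],[0.5,-0.94,0,0,0,-0.48],[0.5,-0.94,0,0,0,-0.48],[0.5,-0.94,0,0,0,-0.48],[0.5,-0.94,0,0,0,-0.48],[0.5,-0.94,0,0,0,-0.48],[0.5,-0.94,0,0,0,-0.48],[0.5,-0.94,0,0,0,-0.48],[0.5,-0.94,0,0,0,-0.48],[0.5,-0.94,0,0,0,-0.48],[0.5,-0.94,0,0,0,-0.48],[0.5,-0.94,0,0,0,-0.48]]]' 1 30; python3 -m crank '[[[0.5,-0.94,0,0,0,-0.48],[0.5,-0.94,0,0,0,-0.48],[0.5,-0.94,0,0,0,-0.48],[0.5,-0.94,0,0,0,-0.48],[0.5,-0.94,0,0,0,-0.48],[0.5,-0.94,0,0,0,-0.48],[0.5,-0.94,0,0,0,-0.48],[0.5,-0.94,0,0,0,-0.48],[0.5,-0.94,0,0,0,-0.48],[0.5,-0.94,0,0,0,-0.48],[0.5,-0.94,0,0,0,-0.48],[0.5,-0.94,0,0,0,-0.48]]]'
```

```text
up [0.5928 0.1    0.181 ]
up [0.5532 0.26   0.1792]
up [0.5137 0.42   0.1775]
[-0.2398  0.9708 -0.0106] yaw 13.874167496255067
 side@z [0.5139 0.4097 0.18  ]
 side@z [0.5902 0.1136 0.18  ]
 scene@z [0.5168 0.4127 0.18  ]
 scene@z [0.5892 0.1125 0.18  ]
low [0.5948 0.1    0.1049]
low [0.5542 0.26   0.1029]
low [0.5137 0.42   0.1009]
[-0.2458  0.9692 -0.012 ] yaw 14.231256385171958
 side@z [0.5121 0.4122 0.105 ]
 side@z [0.5903 0.1166 0.105 ]
 scene@z [0.5166 0.4164 0.105 ]
 scene@z [0.5924 0.11   0.105 ]
postbase [0.59476854 0.09443765 0.008     ] [0.50750609 0.42331566 0.008     ]
E rim [[0.494, 0.251], [0.511, 0.201], [0.555, 0.215], [0.542, 0.264]]
E hooktop [[0.547, 0.262], [0.566, 0.269], [0.577, 0.228], [0.558, 0.218]]
foot near [[0.539, 0.093], [0.546, 0.07], [0.687, 0.106], [0.682, 0.127]]
time: 1.65
ee_pos: [0.3999, 0.1648, 0.2502]
tcp_rot: [-180.0, 0.0, 96.9]
wrist_force: [0.1, 0.1, 0.1]
opening: 0.0851
grasp_force: 0.0
time: 2.65
ee_pos: [0.5199, -0.0608, 0.25]
tcp_rot: [-180.0, 0.0, 57.3]
wrist_force: [0.1, -0.2, 0.4]
opening: 0.0854
grasp_force: 0.0
```

```bash
python3 -m crank '[[[0.52,-0.94,0,0,0,-0.44],[0.52,-0.94,0,0,0,-0.44],[0.52,-0.94,0,0,0,-0.44],[0.52,-0.94,0,0,0,-0.44],[0.52,-0.94,0,0,0,-0.44],[0.52,-0.94,0,0,0,-0.44],[0,0,0,0,0,0],[0,0,-0.95,0,0,0],[0,0,-0.95,0,0,0],[0,0,-0.95,0,0,0],[0,0,-0.95,0,0,0],[0,0,-0.95,0,0,0],[0,0,-0.95,0,0,0],[0,0,-0.95,0,0,0],[0,0,-0.95,0,0,0],[0,0,-0.9,0,0,0],[0,0,0,0,0,0],[0,0,0,0,0,0]]]' 1 30; python3 -m crank '[[[0,0,0,0,0,0],[0,0,0,0,0,0],[0,0,0,0,0,0],[0,0,0,0,0,0],[0,0,0,0,0,0],[0,0,0,0,0,0],[0,0,0,0,0,0],[0,0,0,0,0,0]]]' 0 30
```

```text
time: 4.15
ee_pos: [0.5812, -0.172, 0.0797]
tcp_rot: [-179.9, 0.1, 39.4]
wrist_force: [0.8, -1.2, 1.3]
opening: 0.0855
grasp_force: 0.0
time: 4.82
ee_pos: [0.5828, -0.1728, 0.082]
tcp_rot: [179.9, -0.1, 39.3]
wrist_force: [-0.7, -0.2, 6.8]
opening: 0.0525
grasp_force: 30.3
```

```bash
python3 -m crank '[[[0,0,0.5,0,0,0],[0,0,1,0,0,0],[0,0,1,0,0,0],[0,0,1,0,0,0],[0,0,1,0,0,0],[0,0,1,0,0,0],[0,0,1,0,0,0],[-0.48,-0.83,0,0,0,-0.34],[-0.48,-0.83,0,0,0,-0.34],[-0.48,-0.83,0,0,0,-0.34],[-0.48,-0.83,0,0,0,-0.34],[-0.48,-0.83,0,0,0,-0.34],[-0.48,-0.83,0,0,0,-0.34],[-0.48,-0.83,0,0,0,-0.34],[-0.48,-0.83,0,0,0,-0.34],[-0.48,-0.83,0,0,0,-0.34],[-0.48,-0.83,0,0,0,-0.34],[0,0,0,0,0,0]]]' 0 30; python3 -m crank '[[[0,0,-0.95,0,0,0],[0,0,-0.95,0,0,0],[0,0,-0.95,0,0,0],[0,0,-0.95,0,0,0],[0,0,-0.95,0,0,0],[0,0,-0.8,0,0,0],[0,0,-0.4,0,0,0],[0,0,-0.2,0,0,0],[0,0,0,0,0,0],[0,0,0,0,0,0]]]'; python3 - <<'E'
from h import *
snap('side','s1')
a=cv2.imread('pics/s1.png')[180:480,240:640]; cv2.imwrite('pics/s1c.png',cv2.resize(a,(800,600)))
E
```

```text
time: 6.32
ee_pos: [0.4844, -0.3409, 0.2109]
tcp_rot: [180.0, 0.0, 15.7]
wrist_force: [0.6, 0.7, -1.4]
opening: 0.0526
grasp_force: 31.2
time: 7.15
ee_pos: [0.4865, -0.3386, 0.0883]
tcp_rot: [180.0, -0.0, 16.0]
wrist_force: [0.6, 0.2, -1.5]
opening: 0.0521
grasp_force: 30.9
```

View pics/s1c.png

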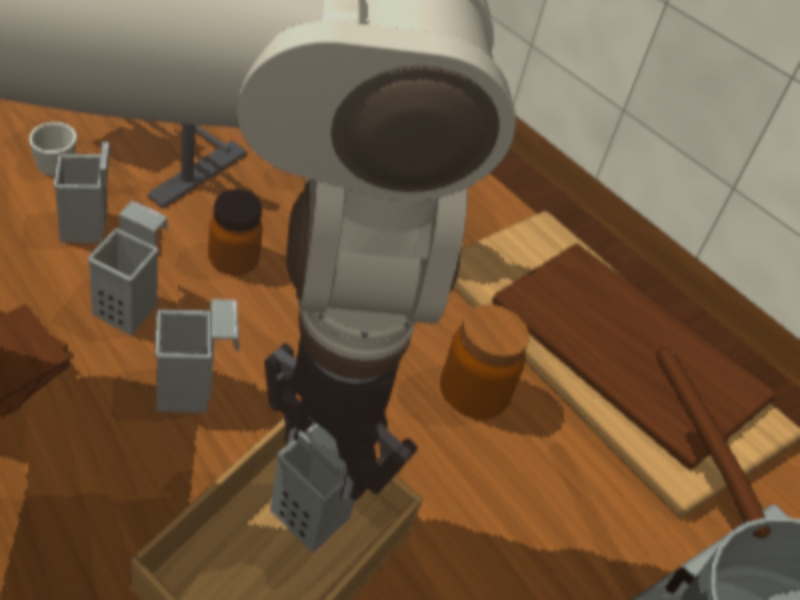

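```bash
python3 -m crank '[[[0,0,-0.08,0,0,0],[0,0,0,0,0,0],[0,0,0,0,0,0]]]'; python3 -m crank '[[[0,0,0,0,0,0],[0,0,0,0,0,0],[0,0,0,0,0,0],[0,0,0,0,0,0],[0,0,0.7,0,0,0],[0,0,1,0,0,0],[0,0,1,0,0,0],[0,0,1,0,0,0],[0,0,1,0,0,0],[0,0,1,0,0,0],[-0.08,0.9,0,0,0,-0.3],[-0.08,0.9,0,0,0,-0.3],[-0.08,0.9,0,0,0,-0.3]]]' 1; python3 -m crank '[[[-0.08,0.92,0,0,0,-0.27],[-0.08,0.92,0,0,0,-0.27],[-0.08,0.92,0,0,0,-0.27],[-0.08,0.92,0,0,0,-0.27],[-0.08,0.92,0,0,0,-0.27],[-0.08,0.92,0,0,0,-0.27],[-0.08,0.92,0,0,0,-0.27],[-0.08,0.92,0,0,0,-0.27],[-0.08,0.92,0,0,0,-0.27],[-0.08,0.92,0,0,0,-0.27],[-0.08,0.92,0,0,0,-0.27],[-0.08,0.92,0,0,0,-0.27],[-0.08,0.92,0,0,0,-0.27],[-0.08,0.92,0,0,0,-0.27],[-0.08,0.92,0,0,0,-0.27],[-0.08,0.92,0,0,0,-0.27],[-0.08,0.92,0,0,0,-0.27],[-0.08,0.92,0,0,0,-0.27],[-0.08,0.92,0,0,0,-0.27],[-0.08,0.92,0,0,0,-0.27]]]'; python3 -m crank '[[[0,0.2,0,0,0,0],[0,0,0,0,0,0],[0,0,0,0,0,0]]]'
```

```text
time: 7.45
ee_pos: [0.4866, -0.339, 0.0875]
tcp_rot: [179.9, -0.1, 15.9]
wrist_force: [-1.7, 0.9, 5.8]
opening: 0.0522
grasp_force: 29.8
time: 8.53
ee_pos: [0.4812, -0.2842, 0.1998]
tcp_rot: [180.0, -0.0, 9.6]
wrist_force: [-0.4, -0.1, 0.4]
opening: 0.0852
grasp_force: 0.0
time: 10.2
ee_pos: [0.4102, -0.0804, 0.1997]
tcp_rot: [-172.8, 0.1, -15.6]
wrist_force: [0.6, 0.2, -0.2]
opening: 0.0853
grasp_force: 0.0
time: 10.45
ee_pos: [0.4104, -0.0786, 0.1997]
tcp_rot: [-172.8, 0.1, -15.4]
wrist_force: [-0.1, 0.7, -0.2]
opening: 0.0856
grasp_force: 0.0
```

```bash
python3 -c "
from workcell import bot
o=bot.get_obs();print(o['q'].round(1),o['qd'].round(1),o['joint_efforts'].round(1))"
```

```text
[-15.4 -14.  -13.5  90.5   7.2 179.9] [ 0.3  0.5  0.2 -0.1 -0.1 -0.1] [ -0.2 -32.   46.7   0.1   0.4   0. ]
```

```bash
python3 -m crank '[[[0,0,0,0,0,1],[0,0,0,-0.52,0.08,0],[0,0,0,-0.52,0.08,0],[0.12,0.5,0,0,0,1],[0.12,0.5,0,0,0,1],[0.12,0.5,0,0,0,1],[0.12,0.5,0,0,0,1],[0.12,0.5,0,0,0,1],[0.12,0.5,0,0,0,1],[0.12,0.5,0,0,0,1],[0.12,0.5,0,0,0,1],[0.12,0.5,0,0,0,1],[0.12,0.5,0,0,0,1],[0.12,0.5,0,0,0,1],[0.12,0.5,0,0,0,1],[0.12,0.5,0,0,0,1],[0.12,0.5,0,0,0,1],[0,0,0,0,0,1]]]'
```

```text
time: 11.95
ee_pos: [0.4445, 0.063, 0.1994]
tcp_rot: [180.0, 0.1, 95.1]
wrist_force: [-0.2, 0.1, -0.9]
opening: 0.0853
grasp_force: 0.0
```

```bash
python3 -m crank '[[[0.02,0.14,0,0,0,0.94],[0.02,0.14,0,0,0,0.94],[0.02,0.14,0,0,0,0.94],[0.02,0.14,0,0,0,0.94],[0.02,0.14,0,0,0,0.94],[0.02,0.14,0,0,0,0.94],[0.02,0.14,0,0,0,0.94],[0.02,0.14,0,0,0,0.94],[0.02,0.14,0,0,0,0.94],[0,0,0,0,0,0],[0,0,-1,0,0,0],[0,0,-1,0,0,0],[0,0,-1,0,0,0],[0,0,-1,0,0,0],[0,0,-1,0,0,0],[0,0,-0.9,0,0,0],[0,0,0,0,0,0]]]'; python3 -m crank '[[[0,0,0,0,0,0],[0,0,0,0,0,0],[0,0,0,0,0,0],[0,0,0,0,0,0],[0,0,0,0,0,0],[0,0,0,0,0,0],[0,0,0,0,0,0],[0,0,0,0,0,0]]]' 0 30
```

```text
time: 13.37
ee_pos: [0.4458, 0.0863, 0.0782]
tcp_rot: [-179.8, -0.1, 152.6]
wrist_force: [-1.0, -0.7, -0.8]
opening: 0.0856
grasp_force: 0.0
time: 14.03
ee_pos: [0.4483, 0.0867, 0.0833]
tcp_rot: [179.9, 0.2, 152.8]
wrist_force: [-1.4, -0.1, 5.6]
opening: 0.0516
grasp_force: 31.5
```

```bash
python3 -m crank '[[[0,0,0.5,0,0,0],[0,0,1,0,0,0],[0,0,1,0,0,0],[0,0,1,0,0,0],[0,0,1,0,0,0],[0,0,1,0,0,0],[0,0,1,0,0,0],[0,0,1,0,0,0],[-0.13,-0.91,0,0,0,0.25],[-0.13,-0.91,0,0,0,0.25],[-0.13,-0.91,0,0,0,0.25],[-0.13,-0.91,0,0,0,0.25],[-0.13,-0.91,0,0,0,0.25],[-0.13,-0.91,0,0,0,0.25],[-0.13,-0.91,0,0,0,0.25],[-0.13,-0.91,0,0,0,0.25],[-0.13,-0.91,0,0,0,0.25],[-0.13,-0.91,0,0,0,0.25],[-0.13,-0.91,0,0,0,0.25],[-0.13,-0.91,0,0,0,0.25]]]'; python3 -m crank '[[[-0.13,-0.91,0,0,0,0.25],[-0.13,-0.91,0,0,0,0.25],[-0.13,-0.91,0,0,0,0.25],[-0.13,-0.91,0,0,0,0.25],[-0.13,-0.91,0,0,0,0.25],[-0.13,-0.91,0,0,0,0.25],[-0.13,-0.91,0,0,0,0.25],[-0.13,-0.91,0,0,0,0.25],[-0.13,-0.91,0,0,0,0.25],[-0.13,-0.91,0,0,0,0.25],[-0.13,-0.91,0,0,0,0.25],[-0.13,-0.91,0,0,0,0.25],[-0.13,-0.91,0,0,0,0.25],[0,0,0,0,0,0],[0,0,0,0,0,0]]]'
```

```text
time: 15.7
ee_pos: [0.416, -0.1326, 0.2326]
tcp_rot: [180.0, 0.1, 173.5]
wrist_force: [0.1, -0.5, -2.6]
opening: 0.0518
grasp_force: 32.1
time: 16.95
ee_pos: [0.3823, -0.3688, 0.232]
tcp_rot: [180.0, 0.1, -164.3]
wrist_force: [-0.3, 0.7, -2.1]
opening: 0.0515
grasp_force: 32.2
```

```bash
python3 -m crank '[[[0,0,-1,0,0,0],[0,0,-1,0,0,0],[0,0,-1,0,0,0],[0,0,-1,0,0,0],[0,0,-1,0,0,0],[0,0,-1,0,0,0],[0,0,-0.8,0,0,0],[0,0,-0.3,0,0,0],[0,0,-0.1,0,0,0],[0,0,0,0,0,0],[0,0,0,0,0,0]]]'
```

```text
time: 17.87
ee_pos: [0.3828, -0.3678, 0.089]
tcp_rot: [-180.0, 0.1, -164.2]
wrist_force: [-2.6, 2.5, 4.6]
opening: 0.0515
grasp_force: 31.9
```

```bash
python3 -m crank '[[[0,0,0,0,0,0],[0,0,0,0,0,0],[0,0,0,0,0,0],[0,0,0,0,0,0],[0,0,0.7,0,0,0],[0,0,1,0,0,0],[0,0,1,0,0,0],[0,0,1,0,0,0],[0,0,1,0,0,0],[0,0,1,0,0,0],[0,0,1,0,0,0]]]' 1; python3 -m crank '[[[0.16,0.95,0,0,0,0.1],[0.16,0.95,0,0,0,0.1],[0.16,0.95,0,0,0,0.1],[0.16,0.95,0,0,0,0.1],[0.16,0.95,0,0,0,0.1],[0.16,0.95,0,0,0,0.1],[0.16,0.95,0,0,0,0.1],[0.16,0.95,0,0,0,0.1],[0.16,0.95,0,0,0,0.1],[0.16,0.95,0,0,0,0.1],[0.16,0.95,0,0,0,0.1],[0.16,0.95,0,0,0,0.1],[0.16,0.95,0,0,0,0.1],[0.16,0.95,0,0,0,0.1],[0.16,0.95,0,0,0,0.1],[0.16,0.95,0,0,0,0.1],[0.16,0.95,0,0,0,0.1],[0,0,0,0,0,0],[0,0,0,0,0,0]]]'; python3 - <<'E'
from h import *
snap('wrist','w2'); snap('scene','sc2')
a=cv2.imread('pics/w2.png'); b=cv2.resize(cv2.imread('pics/sc2.png')[210:330,100:260],(640,480))
cv2.imwrite('pics/w2c.png',np.hstack([cv2.resize(a,(450,338)),cv2.resize(b,(350,262)).copy() if 0 else cv2.copyMakeBorder(cv2.resize(b,(350,262)),0,76,0,0,0)]))
E
```

```text
time: 18.78
ee_pos: [0.3825, -0.3683, 0.2227]
tcp_rot: [180.0, 0.1, -164.2]
wrist_force: [-0.5, -0.3, 0.2]
opening: 0.0852
grasp_force: 0.0
time: 20.37
ee_pos: [0.437, -0.0448, 0.2217]
tcp_rot: [180.0, 0.1, -152.4]
wrist_force: [0.8, 0.1, -0.1]
opening: 0.0853
grasp_force: 0.0
```

View pics/w2c.png

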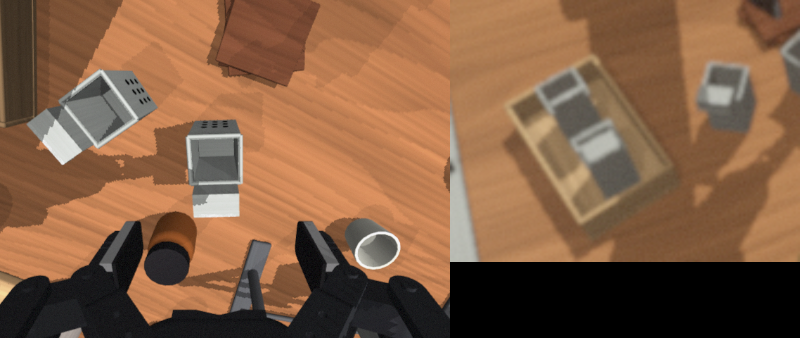

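```bash
python3 - <<'E'
from h import *
m=load('w2'); k=1.4222
P=np.array([onz(m,u*k,v*k,.09)[:2] for u,v in((188,136),(242,135),(242,184),(187,184))]);print(P.round(4),P.mean(0),np.linalg.norm(np.diff(P,axis=0),axis=1))
H=np.array([onz(m,u*k,v*k,.115)[:2] for u,v in((193,187),(240,187),(240,217),(193,217))]);print(H.round(4),H.mean(0),np.linalg.norm(np.diff(H,axis=0),axis=1))
d=P[2:].mean(0)-P[:2].mean(0);e=P[1]-P[0];print(np.degrees(np.arctan2(d[1],d[0])),np.degrees(np.arctan2(e[0],-e[1])))
e=H[2]-H[3];print(np.degrees(np.arctan2(e[0],-e[1])))
E
```

```text
[[ 0.4266 -0.0827]
 [ 0.4017 -0.0371]
 [ 0.4462 -0.0122]
 [ 0.4723 -0.0621]] [ 0.43670245 -0.04852575] [0.05192295 0.05101913 0.05625802]
[[ 0.4616 -0.0579]
 [ 0.4414 -0.0193]
 [ 0.469  -0.0041]
 [ 0.4899 -0.0442]] [ 0.46547849 -0.03139015] [0.0435375  0.03149024 0.0453417 ]
26.739887597442483 -151.34446779806532
-152.41661141958383
```

```bash
python3 -m crank '[[[0,-0.13,-0.5,0,0,0],[0,0,-1,0,0,0],[0,0,-1,0,0,0],[0,0,-1,0,0,0],[0,0,-1,0,0,0],[0,0,-1,0,0,0],[0,0,-1,0,0,0],[0,0,-0.6,0,0,0],[0,0,0,0,0,0],[0,0,0,0,0,0]]]' 1 40; python3 -m crank '[[[0,0,0,0,0,0],[0,0,0,0,0,0],[0,0,0,0,0,0],[0,0,0,0,0,0],[0,0,0,0,0,0],[0,0,0,0,0,0],[0,0,0,0,0,0],[0,0,0,0,0,0]]]' 0 40
```

```text
time: 21.3
ee_pos: [0.4365, -0.0484, 0.0794]
tcp_rot: [180.0, 0.1, -152.6]
wrist_force: [0.1, -0.1, 0.6]
opening: 0.0857
grasp_force: 0.0
time: 21.97
ee_pos: [0.4376, -0.0481, 0.081]
tcp_rot: [-179.9, 0.2, -152.5]
wrist_force: [-1.3, -1.2, 6.6]
opening: 0.0515
grasp_force: 41.4
```

```bash
python3 -m crank '[[[0,0,0.5,0,0,0],[0,0,1,0,0,0],[0,0,1,0,0,0],[0,0,1,0,0,0],[0,0,1,0,0,0],[0,0,1,0,0,0],[0,0,1,0,0,0],[0.47,0.9,0,0,0,-0.18],[0.47,0.9,0,0,0,-0.18],[0.47,0.9,0,0,0,-0.18],[0.47,0.9,0,0,0,-0.18],[0.47,0.9,0,0,0,-0.18],[0.47,0.9,0,0,0,-0.18],[0.47,0.9,0,0,0,-0.18],[0.47,0.9,0,0,0,-0.18],[0.47,0.9,0,0,0,-0.18],[0.47,0.9,0,0,0,-0.18],[0.47,0.9,0,0,0,-0.18],[0,0,0,0,0,0],[0,0,0,0,0,0]]]'; python3 - <<'E'
from h import *
snap('side','s3');snap('scene','sc3');snap('wrist','w3')
a=cv2.resize(cv2.imread('pics/s3.png')[120:300,200:400],(400,360)); b=cv2.resize(cv2.imread('pics/sc3.png')[150:330,260:460],(400,360)); w=cv2.resize(cv2.imread('pics/w3.png'),(320,240))
o=np.zeros((600,800,3),np.uint8);o[:360,:400]=a;o[:360,400:]=b;o[360:,:320]=w;cv2.imwrite('pics/v3.png',o)
E
```

```text
time: 23.63
ee_pos: [0.5403, 0.1507, 0.2097]
tcp_rot: [180.0, 0.1, -166.1]
wrist_force: [0.2, -0.4, -1.8]
opening: 0.0518
grasp_force: 42.5
```

View pics/v3.png

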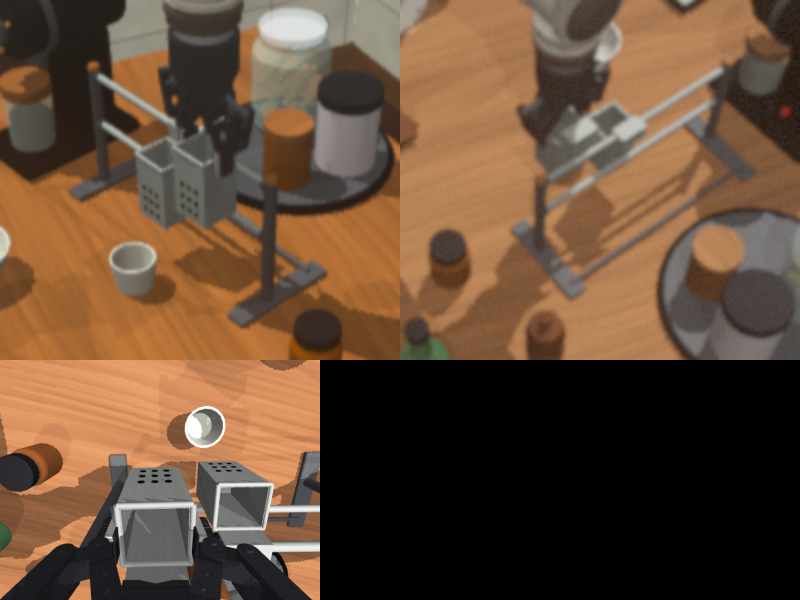

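```bash
python3 - <<'E'
from h import *
m=load('w3');im=cv2.imread('pics/w3.png')
mid=np.array([.553,.259]);x=np.array([.970,.242]);y=np.array([-.242,.970])
def st(u,v,z):
    p=onz(m,u,v,z)[:2]-mid;return np.round([p@x,p@y],4)
print('E',[st(*p,.163) for p in((436,248),(544,250),(536,334),(432,334))])
zr=.2097-.081+.09
print('Q',[st(*p,zr) for p in((236,290),(390,290),(386,410),(242,410))])
g=cv2.cvtColor(im,cv2.COLOR_BGR2GRAY).astype(int)
for c in(600,620,635): print(c,[(r,g[r,c]) for r in range(285,400,3)])
E
python3 - <<'E'
import cv2
a=cv2.imread('pics/w3.png')[180:420,200:640];cv2.imwrite('pics/w3c.png',cv2.resize(a,(792,432),interpolation=cv2.INTER_CUBIC))
E
```

```text
E [array([-0.0588, -0.0427]), array([-0.0577,  0.0087]), array([-0.0113,  0.0137]), array([-0.0114, -0.0398])]
Q [array([-0.0653, -0.1268]), array([-0.0652, -0.0757]), array([-0.0151, -0.0739]), array([-0.0152, -0.1279])]
600 [(285, np.int64(77)), (288, np.int64(77)), (291, np.int64(155)), (294, np.int64(214)), (297, np.int64(241)), (300, np.int64(236)), (303, np.int64(200)), (306, np.int64(80)), (309, np.int64(80)), (312, np.int64(81)), (315, np.int64(79)), (318, np.int64(76)), (321, np.int64(77)), (324, np.int64(77)), (327, np.int64(81)), (330, np.int64(81)), (333, np.int64(75)), (336, np.int64(99)), (339, np.int64(107)), (342, np.int64(111)), (345, np.int64(111)), (348, np.int64(108)), (351, np.int64(107)), (354, np.int64(104)), (357, np.int64(109)), (360, np.int64(104)), (363, np.int64(105)), (366, np.int64(162)), (369, np.int64(202)), (372, np.int64(227)), (375, np.int64(242)), (378, np.int64(236)), (381, np.int64(224)), (384, np.int64(103)), (387, np.int64(95)), (390, np.int64(91)), (393, np.int64(93)), (396, np.int64(105)), (399, np.int64(106))]
620 [(285, np.int64(97)), (288,
[... 981 characters left out ...]
, (306, np.int64(106)), (309, np.int64(108)), (312, np.int64(109)), (315, np.int64(99)), (318, np.int64(106)), (321, np.int64(104)), (324, np.int64(106)), (327, np.int64(111)), (330, np.int64(110)), (333, np.int64(99)), (336, np.int64(99)), (339, np.int64(98)), (342, np.int64(100)), (345, np.int64(108)), (348, np.int64(111)), (351, np.int64(106)), (354, np.int64(105)), (357, np.int64(106)), (360, np.int64(99)), (363, np.int64(115)), (366, np.int64(167)), (369, np.int64(203)), (372, np.int64(229)), (375, np.int64(240)), (378, np.int64(234)), (381, np.int64(219)), (384, np.int64(103)), (387, np.int64(100)), (390, np.int64(101)), (393, np.int64(100)), (396, np.int64(152)), (399, np.int64(147))]
```

View pics/w3c.png

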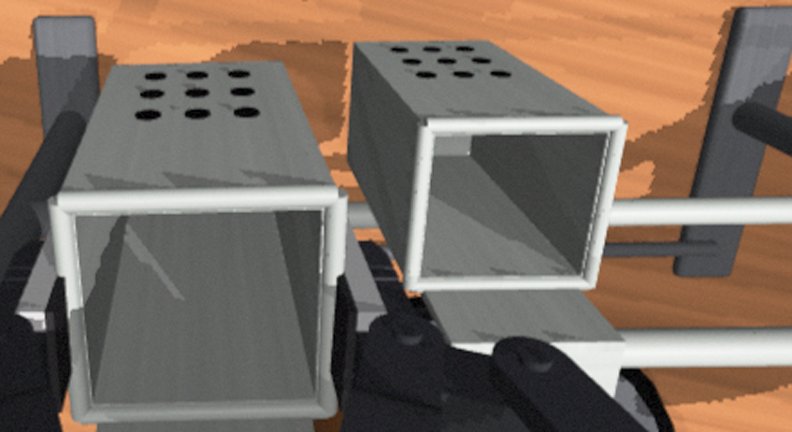

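```bash
python3 - <<'E'
from h import *
m=load('w3')
mid=np.array([.553,.259]);x=np.array([.970,.242]);y=np.array([-.242,.970])
def st(u,v,z):
    p=onz(m,u,v,z)[:2]-mid;return np.round([p@x,p@y],4)
zr=.2097-.081+.09
print('front',st(228,286,zr),st(392,285,zr),'back',st(240,411.5,zr),st(388,411,zr))
print('bar',[st(c,374.3,.18) for c in(600,635)],'E hook edge',st(545,372,.188),'low',st(620,298,.105))
t=np.array([.5403,.1507])-mid;print('tcp',t@x,t@y)
E
```

```text
front [-0.0667 -0.1294] [-0.067  -0.0751] back [-0.0145 -0.1287] [-0.0146 -0.0731]
bar [array([0.0001, 0.0373]), array([0.0001, 0.0542])] E hook edge [-0.0077  0.0047] low [-0.0008  0.1035]
tcp -0.038527600000000044 -0.10197759999999999
```

```bash
python3 -m crank '[[[0.15,0.04,0,0,0,0],[0,0,-0.5,0,0,0],[0,0,-0.5,0,0,0],[0,0,-0.4,0,0,0],[0,0,-0.3,0,0,0],[0,0,-0.3,0,0,0],[0,0,-0.3,0,0,0],[0,0,-0.2,0,0,0],[0,0,0,0,0,0],[0,0,0,0,0,0]]]'; python3 -m crank '[[[0,0,-0.15,0,0,0],[0,0,-0.1,0,0,0],[0,0,0,0,0,0],[0,0,0,0,0,0]]]'
```

```text
time: 24.62
ee_pos: [0.5433, 0.1508, 0.1596]
tcp_rot: [180.0, 0.1, -166.2]
wrist_force: [0.1, 0.2, -2.0]
opening: 0.0516
grasp_force: 42.5
time: 24.95
ee_pos: [0.5433, 0.1508, 0.1547]
tcp_rot: [180.0, 0.1, -166.2]
wrist_force: [0.2, 0.7, -2.6]
opening: 0.0517
grasp_force: 42.5
```

```bash
python3 -m crank '[[[0,0,-0.05,0,0,0],[0,0,-0.05,0,0,0],[0,0,0,0,0,0],[0,0,0,0,0,0]]]'
```

```text
time: 25.28
ee_pos: [0.5437, 0.1509, 0.1535]
tcp_rot: [180.0, 0.2, -166.2]
wrist_force: [0.4, -0.7, 4.6]
opening: 0.0513
grasp_force: 43.0
```

```bash
python3 -m crank '[[[0,0,0.03,0,0,0],[-0.05,0.19,0,0,0,0],[-0.05,0.19,0,0,0,0],[0,0,0,0,0,0]]]'; python3 -m crank '[[[0,0,0,0,0,0],[0,0,0,0,0,0],[0,0,0,0,0,0],[0,0,0.2,0,0,0],[0,0,0.4,0,0,0],[0,0,0.6,0,0,0],[0,0,0.6,0,0,0],[0,0,0.6,0,0,0],[0,0,0.6,0,0,0],[0,0,0.6,0,0,0],[0,0,0,0,0,0]]]' 0.7; python3 - <<'E'
from h import *
snap('wrist','w4');snap('side','s4')
a=cv2.resize(cv2.imread('pics/s4.png')[120:300,200:400],(400,360)); w=cv2.resize(cv2.imread('pics/w4.png'),(400,300))
o=np.zeros((360,800,3),np.uint8);o[:,:400]=a;o[:300,400:]=w;cv2.imwrite('pics/v4.png',o)
E
```

```text
time: 25.62
ee_pos: [0.5413, 0.159, 0.1536]
tcp_rot: [180.0, 0.1, -166.1]
wrist_force: [0.0, -1.9, 5.4]
opening: 0.0512
grasp_force: 42.9
time: 26.53
ee_pos: [0.5422, 0.1587, 0.2291]
tcp_rot: [180.0, 0.4, -166.2]
wrist_force: [0.6, 0.2, 1.7]
opening: 0.0599
grasp_force: 0.0
```

View pics/v4.png

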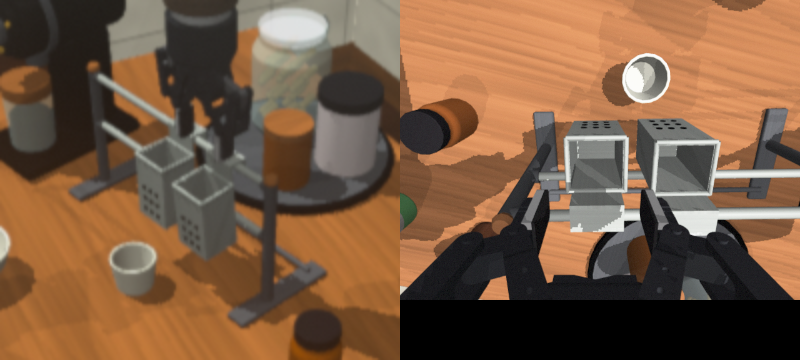

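The new cup hangs on the bar, with a clear gap to the hung one. Next I'll close the gripper, turn it 90° and move it behind the new cup.

```bash
python3 -m crank '[[[0.07,-0.16,0,0,0,-1],[0.07,-0.16,0,0,0,-1],[0.07,-0.16,0,0,0,-1],[0.07,-0.16,0,0,0,-1],[0.07,-0.16,0,0,0,-1],[0.07,-0.16,0,0,0,-1],[0.07,-0.16,0,0,0,-1],[0.07,-0.16,0,0,0,-1],[0.07,-0.16,0,0,0,-1],[0.07,-0.16,0,0,0,-1],[0.07,-0.16,0,0,0,-1],[0.07,-0.16,0,0,0,-1],[0.07,-0.16,0,0,0,-1],[0,0,0,0,0,0],[0,0,0,0,0,0]]]' 0; python3 - <<'E'
from h import *
m=load('w4');k=1.6
mid=np.array([.553,.259]);x=np.array([.970,.242]);y=np.array([-.242,.970])
for n,z,q in(('Q',.163,((565,137),(627,137),(625,191),(566,191))),('E',.163,((652,141),(718,141),(716,193),(656,194)))):
    for u,v in q:
        p=onz(m,(u-400)*k,v*k,z)[:2]-mid;print(n,round(p@x,4),round(p@y,4))
o=bot.get_obs();t=o['ee_pos'][:2]-mid;print('tcp',t@x,t@y,o['opening'])
E
```

```text
time: 27.88
ee_pos: [0.5594, 0.1167, 0.2247]
tcp_rot: [-180.0, 0.1, 104.7]
wrist_force: [-0.2, 0.1, -0.5]
opening: -0.0
grasp_force: 0.0
Q -0.0629 -0.1179
Q -0.0628 -0.067
Q -0.0126 -0.0666
Q -0.0127 -0.1192
E -0.0593 -0.0462
E -0.0592 0.0084
E -0.0103 0.0148
E -0.0094 -0.0387
tcp -0.028249616214436894 -0.13955080601186215 -3.98139409653472e-05
```

```bash
python3 -m crank '[[[0,0,-0.5,0,0,0],[0,0,-0.5,0,0,0],[0,0,-0.5,0,0,0],[0,0,-0.5,0,0,0],[0,0,-0.5,0,0,0],[0,0,-0.5,0,0,0],[0,0,0,0,0,0],[0,0,0,0,0,0]]]'; python3 -m crank '[[[-0.07,0.29,0,0,0,0],[-0.07,0.29,0,0,0,0],[-0.07,0.29,0,0,0,0],[-0.07,0.29,0,0,0,0],[-0.07,0.29,0,0,0,0],[-0.07,0.29,0,0,0,0],[-0.07,0.29,0,0,0,0],[-0.07,0.29,0,0,0,0],[0,0,0,0,0,0]]]'
```

```text
time: 28.55
ee_pos: [0.5592, 0.1168, 0.1646]
tcp_rot: [-180.0, 0.1, 104.5]
wrist_force: [-0.5, -0.7, -0.3]
opening: -0.0003
grasp_force: 0.0
time: 29.3
ee_pos: [0.5481, 0.1643, 0.1655]
tcp_rot: [180.0, 0.1, 104.5]
wrist_force: [0.5, -0.2, 0.1]
opening: -0.0003
grasp_force: 0.0
```

```bash
python3 -m crank '[[[-0.07,0.29,0,0,0,0],[-0.07,0.29,0,0,0,0],[-0.07,0.29,0,0,0,0],[-0.07,0.29,0,0,0,0],[-0.07,0.29,0,0,0,0],[-0.07,0.29,0,0,0,0],[-0.07,0.29,0,0,0,0],[-0.07,0.29,0,0,0,0],[-0.07,0.29,0,0,0,0],[-0.07,0.29,0,0,0,0]]]';python3 -m crank '[[[-0.07,0.29,0,0,0,0],[-0.07,0.29,0,0,0,0],[-0.07,0.29,0,0,0,0],[-0.07,0.29,0,0,0,0],[-0.07,0.29,0,0,0,0],[-0.07,0.29,0,0,0,0],[-0.07,0.29,0,0,0,0],[-0.07,0.29,0,0,0,0],[-0.07,0.29,0,0,0,0]]]'; python3 - <<'E'
from h import *
mid=np.array([.553,.259]);x=np.array([.970,.242]);y=np.array([-.242,.970])
o=bot.get_obs();t=o['ee_pos'][:2]-mid;print('tcp',t@x,t@y,o['q'].round(0))
E
```

```text
time: 30.13
ee_pos: [0.534, 0.221, 0.1654]
tcp_rot: [-180.0, 0.2, 104.4]
wrist_force: [-2.5, -6.0, 3.0]
opening: 0.0
grasp_force: 3.0
time: 30.88
ee_pos: [0.5214, 0.2732, 0.1653]
tcp_rot: [-180.0, 0.2, 104.4]
wrist_force: [-1.3, -7.2, 3.3]
opening: -0.0002
grasp_force: 3.0
tcp -0.02723378252124429 0.021465569179569988 [ 28.   9.   6.  86.  -0. 103.]
```

```bash
python3 -m crank '[[[-0.06,0.24,0,0,0,0],[-0.06,0.24,0,0,0,0],[-0.06,0.24,0,0,0,0]]]';python3 -m crank '[[[-0.03,0.12,0,0,0,0],[-0.03,0.12,0,0,0,0]]]'; python3 -m crank '[[[-0.03,0.12,0,0,0,0]]]'
```

```text
time: 31.13
ee_pos: [0.5178, 0.2876, 0.1653]
tcp_rot: [-180.0, 0.2, 104.4]
wrist_force: [-2.3, -7.0, 2.1]
opening: 0.0001
grasp_force: 2.9
time: 31.3
ee_pos: [0.5166, 0.2924, 0.1653]
tcp_rot: [-180.0, 0.2, 104.5]
wrist_force: [-1.9, -5.9, 2.5]
opening: 0.0003
grasp_force: 2.9
time: 31.38
ee_pos: [0.516, 0.2947, 0.1653]
tcp_rot: [-180.0, 0.2, 104.4]
wrist_force: [-1.9, -7.0, 3.0]
opening: -0.0001
grasp_force: 2.9
```

```bash
for i in 1; do python3 -m crank '[[[-0.03,0.1,0,0,0,0]]]'; python3 -m crank '[[[-0.02,0.07,0,0,0,0],[0,0,0,0,0,0]]]'; done
```

```text
time: 31.47
ee_pos: [0.5154, 0.2968, 0.1653]
tcp_rot: [-180.0, 0.2, 104.4]
wrist_force: [-1.3, -6.3, 3.0]
opening: 0.0001
grasp_force: 2.7
time: 31.63
ee_pos: [0.515, 0.2984, 0.1653]
tcp_rot: [-180.0, 0.1, 104.5]
wrist_force: [-1.3, -3.8, 1.6]
opening: 0.0001
grasp_force: 1.9
```

```bash
python3 -m crank '[[[-0.02,0.1,0,0,0,0],[0,0,0,0,0,0]]]'; python3 -m crank '[[[-0.02,0.1,0,0,0,0],[0,0,0,0,0,0]]]'; python3 - <<'E'
from h import *
im,m=snap('wrist','w5');im2,_=snap('side','s5');snap('scene','sc5')
mid=np.array([.553,.259]);x=np.array([.970,.242]);y=np.array([-.242,.970])
ms=load('s5');print([(n,proj(ms,[*(mid+a*y),z]).round(0)) for n,a,z in(('postin',.162,.18),('p2',.15,.18),('Eleft',.11,.18),('Qleft',.058,.18))])
g=cv2.cvtColor(im2,cv2.COLOR_RGB2GRAY)
# profile along the upper bar's line, top of hooks (z=.188) and 4mm over
for a in np.arange(.03,.175,.006):
    r=[]
    for dx,z in((0,.188),(-.04,.163-.03),(-.064,.13)):
        u,v=proj(ms,[*(mid+a*y+dx*x),z]).round().astype(int);r.append(im2[v,u].tolist())
    print(round(a,3),r)
E
```

```text
time: 31.8
ee_pos: [0.5146, 0.3003, 0.1653]
tcp_rot: [-180.0, 0.1, 104.5]
wrist_force: [-1.8, -5.3, 1.1]
opening: 0.0003
grasp_force: 2.0
time: 31.97
ee_pos: [0.5144, 0.3017, 0.1654]
tcp_rot: [-180.0, 0.2, 104.4]
wrist_force: [-1.3, -9.1, 2.9]
opening: 0.0001
grasp_force: 4.0
[('postin', array([250., 158.])), ('p2', array([253., 160.])), ('Eleft', array([262., 166.])), ('Qleft', array([274., 174.]))]
0.03 [[158, 101, 55], [78, 76, 70], [74, 71, 65]]
0.036 [[158, 102, 56], [78, 76, 70], [75, 72, 66]]
0.042 [[133, 86, 50], [76, 74, 68], [74, 71, 65]]
0.048 [[57, 46, 38], [75, 73, 66], [75, 72, 67]]
0.054 [[46, 39, 36], [74, 73, 67], [77, 75, 69]]
0.06 [[39, 33, 30], [75, 73, 67], [95, 95, 89]]
0.066 [[39, 32, 28], [75, 72, 67], [96, 96, 90]]
0.072 [[41, 36, 32], [75, 73, 68], [96, 97, 90]]
0.078 [[41, 36, 32], [75, 73, 68], [95, 95, 89]]
0.084 [[38, 32, 28], [72, 70, 65], [96, 95, 89]]
0.09 [[39, 33, 31], [81, 81, 75], [95, 95, 88]]
0.096 [[40, 34, 31], [109, 112, 105], [94, 94, 88]]
0.102 [[39, 34, 30], [150, 155, 146], [90, 90, 83]]
0.108 [[38, 34, 30], [145, 149, 140], [86, 85, 79]]
0.114 [[39, 33, 29], [138, 143, 134], [87, 86, 81]]
0.12 [[39, 34, 30], [141, 146, 138], [91, 92, 86]]
0.126 [[38, 33, 30], [139, 143, 134], [91, 91, 86]]
0.132 [[37, 33, 28], [139, 143, 134], [91, 90, 85]]
0.138 [[39, 33, 31], [143, 147, 138], [91, 90, 85]]
0.144 [[40, 37, 34], [150, 154, 146], [91, 90, 85]]
0.15 [[53, 50, 50], [148, 152, 145], [91, 91, 85]]
0.156 [[53, 50, 49], [86, 86, 80], [89, 89, 82]]
0.162 [[44, 39, 36], [78, 77, 73], [86, 86, 80]]
0.168 [[92, 60, 36], [77, 76, 71], [44, 37, 31]]
0.174 [[136, 86, 46], [78, 77, 71], [38, 28, 23]]
```

```bash
python3 -m crank '[[[-0.02,0.1,0,0,0,0],[0,0,0,0,0,0]]]'; python3 -m crank '[[[0.1,-0.4,0,0,0,0],[0.1,-0.4,0,0,0,0],[0,0,0.5,0,0,0],[0,0,1,0,0,0],[0,0,1,0,0,0],[0,0,1,0,0,0],[-0.5,-0.8,0,0,0,0],[-0.5,-0.8,0,0,0,0],[-0.5,-0.8,0,0,0,0],[-0.5,-0.8,0,0,0,0],[-0.5,-0.8,0,0,0,0],[-0.5,-0.8,0,0,0,0],[-0.5,-0.8,0,0,0,0],[-0.5,-0.8,0,0,0,0],[-0.5,-0.8,0,0,0,0],[-0.5,-0.8,0,0,0,0],[0,0,0,0,0,0],[0,0,0,0,0,0]]]'
python3 - <<'E'
from h import *
im2,ms=snap('side','s6');im3,mc=snap('scene','sc6')
mid=np.array([.553,.259]);x=np.array([.970,.242]);y=np.array([-.242,.970])
for nm,im,m in(('side',im2,ms),('scene',im3,mc)):
  for dx,z in((0,.188),(-.062,.14),(-.062,.166)):
    print(nm,dx,[(round(a,3),int(im[tuple(proj(m,[*(mid+a*y+dx*x),z]).round().astype(int)[::-1])].mean())) for a in np.arange(.03,.18,.006)])
# steel-grey mask around cups
E
```

```text
time: 32.28
ee_pos: [0.5142, 0.3028, 0.1656]
tcp_rot: [180.0, 0.3, 104.4]
wrist_force: [0.3, -13.6, 3.9]
opening: 0.0
grasp_force: 6.7
time: 33.78
ee_pos: [0.4182, 0.1283, 0.2363]
tcp_rot: [179.9, 0.1, 104.4]
wrist_force: [1.0, 0.2, -0.3]
opening: 0.0002
grasp_force: 0.0
side 0 [(np.float64(0.03), 107), (np.float64(0.036), 88), (np.float64(0.042), 38), (np.float64(0.048), 38), (np.float64(0.054), 44), (np.float64(0.06), 44), (np.float64(0.066), 47), (np.float64(0.072), 44), (np.float64(0.078), 35), (np.float64(0.084), 35), (np.float64(0.09), 33), (np.float64(0.096), 34), (np.float64(0.102), 33), (np.float64(0.108), 34), (np.float64(0.114), 34), (np.float64(0.12), 34), (np.float64(0.126), 35), (np.float64(0.132), 34), (np.float64(0.138), 36), (np.float64(0.144), 34), (np.float64(0.15), 35), (np.float64(0.156), 34), (np.float64(0.162), 35), (np.float64(0.168), 36), (np.float64(0.174), 36)]
side -0.062 [(np.float64(0.03), 51), (np.float64(0.036), 54), (np.float64(0.042), 34), (np.float64(0.048), 36), (np.float64(0.054), 35), (np.float64(0.06), 34), (np.float64(0.066), 32), (np.float64(0
[... 2326 characters left out ...]
t64(0.168), 82), (np.float64(0.174), 91)]
scene -0.062 [(np.float64(0.03), 135), (np.float64(0.036), 131), (np.float64(0.042), 136), (np.float64(0.048), 130), (np.float64(0.054), 135), (np.float64(0.06), 136), (np.float64(0.066), 149), (np.float64(0.072), 146), (np.float64(0.078), 153), (np.float64(0.084), 141), (np.float64(0.09), 141), (np.float64(0.096), 142), (np.float64(0.102), 144), (np.float64(0.108), 156), (np.float64(0.114), 155), (np.float64(0.12), 152), (np.float64(0.126), 151), (np.float64(0.132), 152), (np.float64(0.138), 156), (np.float64(0.144), 149), (np.float64(0.15), 153), (np.float64(0.156), 154), (np.float64(0.162), 147), (np.float64(0.168), 135), (np.float64(0.174), 134)]
```

```bash
python3 -c "
from workcell import bot
print(bot.job_done())"
```

```text
the job is handed in; nothing more can be done
None
```

I handed the job in at about 34 s of robot time. Both spoiled cups stand in the crate, a sound cup hangs pushed up with cup_e against the grinder-end post, and the spare was left untouched; the verdict wasn't shown, and I checked the final push by contact force and pixel readings, not a viewed picture.

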